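Lock the sprung tension wheel of a belt knife sharpener

TASK

The belt knife sharpener is to get a new belt, so its sprung tension wheel must be locked back. Take the locking pin from its stand, put it into the hole of the wheel, and with it turn the wheel counter-clockwise against its spring, feeling gently, until the pin finds the hidden hole in the plate below; press it fully home so that the wheel stays locked when you let go. Never press or lever hard on the pin, and leave the other things where they are.

Things in the scene. Friction and masses are not known exactly. Their poses are not given: they have to be found in the camera images.
- sharpener: fixed belt knife sharpener, its belt taken off: grey base slab 230 x 150 mm, black drive housing with two rollers at its far end (its +x), steel tension wheel at its near end (-x). Origin: centre of its underside, on the worktop (z = -0.006); z up. Nothing on it is higher than 82 mm over the underside.
- wheel_axis (a point): fixed point on the wheel's upright axis, 45 mm towards the base's -x from its origin, level with the wheel's top face (52 mm over the base's underside). The wheel is a disc of radius 62 mm, 10 mm thick, with a centre nut (radius 11, 9 mm high) and, across the axis from the pin hole, a belt roller (radius 18, its centre 34 mm from the axis, 27 mm high).
- wheel_hole (a point): centre of the top mouth of the only hole in the tension wheel: a round through hole of diameter 14.5 mm, 45 mm from the axis; turns with the wheel. At rest its direction from the axis is the base's -x turned 0.5 rad clockwise seen from above (the wheel's near left as the robot sees it).
- tension_wheel (a joint): angle of the wheel, rad: 0 at rest against its stop, growing counter-clockwise seen from above (the pin hole travels from near left to near right), at most 1.1. A spring always pushes it back to 0: 0.22 N m at 0 plus 0.2 N m per rad, 5 to 9 N at the hole. Pin shank, wheel and plate are oiled steel and slide easily on one another (friction about 0.2).
- plate_top (a point): point on the wheel's axis, on top of the fixed steel index plate under the wheel (40 mm over the base's underside, 2 mm under the wheel). The plate is 20 mm thick with one round hole, diameter 15 mm, 20 mm deep, 45 mm from the axis. It is out of sight and not measured: the wheel's hole comes over it at an angle from 0.40 to 0.80 rad, different every time, to be found by feel.
- lock_pin: loose pin, 48 to 84 g, 71 mm long, upright in the stand. Origin: centre of the lower tip; z to its head. Shank diameter 12 mm, 28 mm long, tip tapered (7 mm wide, full width 4 mm up); collar diameter 20 from 28 to 33 mm; flat tab from 33 to 71 mm, 28 wide along x, 12 thick along y (grip across y, 55 mm above the tip). Home, the collar is on the wheel, the tip 24 mm over the base's underside.
- pin_stand: fixed plastic parking stand for the pin, 56 x 56 x 30 mm on a 66 mm foot, with a loose hole of 15.5 mm, 24 mm deep in its top, standing on the cold hob (z = 0); the pin's tip starts 6 mm over the stand's underside. Origin: centre of its underside. A fixed pot (about 240 mm wide, 150 mm tall, at x 0.59, y 0.07) stands between it and the sharpener: pass in front or high.
- salt_shaker: bystander: salt shaker, 44 mm wide, 90 mm tall; origin near the centre of its underside
- lemon: bystander: lemon, 78 mm long; origin near the centre of its underside
- spice_jar: bystander: glass spice jar with a screw cap, 45 mm wide, 106 mm tall; origin near the centre of its underside
- food_tin: bystander: low food tin, 76 mm wide, 58 mm tall; origin near the centre of its underside
- honey_jar: bystander: honey jar with a black lid, 63 mm wide, 94 mm tall; origin near the centre of its underside
- coffee_cup: bystander: small espresso cup with handle, 53 mm wide, 54 mm tall; origin near the centre of its underside

How it is judged (in metres and radians):
On the way, in this order (a step that is already met when the one before it is completed fails the run):
1. the pin's tip is in the hole of the wheel while the wheel is still near rest (horizontal distance between lock_pin and wheel_hole below 0.008 m and z of lock_pin in the frame of sharpener below 0.048 m and value of joint tension_wheel below 0.2 rad), for 0.2 s.
2. the wheel is turned back against its spring with the pin in its hole (horizontal distance between lock_pin and wheel_hole below 0.008 m and z of lock_pin in the frame of sharpener below 0.048 m and value of joint tension_wheel above 0.28 rad), for 0.2 s.
At the end, for the whole second after the job is handed in: The pin stands upright (within 0.25 rad) and fully home through the wheel into the index plate (tip within 5 mm of its seated height of 24 mm over the base's underside, within 8 mm of the wheel hole's centre), holding the wheel still, turned back more than 0.28 rad from rest (value of joint tension_wheel above 0.28 rad and velocity of joint tension_wheel between -0.05 and 0.05 rad/s and z of lock_pin in the frame of sharpener below 0.029 m and horizontal distance between lock_pin and wheel_hole below 0.008 m and angle between lock_pin's own z axis and vertical below 0.25 rad and linear speed of lock_pin below 0.02 m/s); the robot touches nothing.
It fails at once if the pin is pressed or levered against the sharpener with more than 60 N (contact force between lock_pin and sharpener above 60 N).
It fails at once if a bystander is moved by more than 30 mm (distance of any of salt_shaker, lemon, spice_jar, food_tin, honey_jar, coffee_cup from where it was at the start of the episode above 0.03 m).
It also fails if it takes over 72 s, if anything falls off the work surface, if the arm or the gripper's body presses on something with over 40 N, if the wrist force passes 120 N, or if a joint passes its speed limit or range.

ROBOT

A 6-joint arm with a two-finger parallel gripper is mounted at the origin on a cart in front of the work surface, level with it; the furniture and walls round the work are solid. World frame = base frame: x ahead of the robot, y to its left, z up, the work surface at z = 0. Lengths are in mm, angles in rad, forces in N, time in s.
With the tool pointing down it reaches from about 275 to 1000 mm from the base axis. Payload 8.4 kg.
Tool frame: the origin (TCP) lies at the very end of the fingers, on their centre line; the grasp point (between the pads) lies 19 mm behind it; z points along the fingers, y is the line along which they close (so a half turn about z gives the same grasp; the last joint's range is limited). The gripper opens to 85 mm and grips with 20 to 120 N. Pads are 22 mm wide; open, the fingers measure 114 mm over their backs; the gripper's body (76 mm by 85 mm) begins 54 mm behind the grasp point. The pads swing forward as they close: fully open they stand 13 mm farther back than shut.
Start: joints at [1.314, 0.353, 1.633, -0, 1.155, -0.002], TCP at [157.531, 604.824, 231.281] pointing down, gripper open.
Joint ranges: [-2.63, 2.63], [-0.92, 2.1], [0.06, 2.66], [-1.3, 4.44], [0, 2.69], [-3.02, 3.02]. Speed limits (rad/s): [2.22, 2.22, 2.79, 3.14, 3.14, 3.14].

INTERFACE

Orientations are given as [roll, pitch, yaw] about the fixed x, y, z axes, in that order (R = Rz(yaw) Ry(pitch) Rx(roll)).
In Python, from rig import sensors, grab_frame, camera_params, order gives the robot as it stands. The module is installed in compiled form; this text tells all that it offers.
- The arm moves only by the tool move_arm, never from a script. Its argument "motion" is a list of rows, each a list of 7 numbers: the turn, a rotation vector about the tool's x, y, z in rad, then the shift along the tool's x, y, z in m, then the finger opening in m, from 0 to 0.0854. A call has 1 to 8 rows; each row is the pose to reach, as a shift and turn from the pose commanded when the call began, along the tool's axes at that moment; what a row does not reach only later rows make up. A row lasts 1/8 s, in which the tool goes at most 62.5 mm and 10.7 degrees, less where a joint would pass 70% of its speed; a pose out of reach is approached as far as the arm can. A call with a gripper value outside its range is refused whole. The fingers move at their own pace and stop on an object; "grip_force" is the grip in N (left out, the last holds). Time passes only in rows, so rows that repeat a pose let the fingers close. It gives the time, the measured TCP pose, the force, the opening and the grip force at its end, in the units of the state.
- sensors.sense(): the state, without advancing time (a new reading comes with each control period).
- grab_frame(name): name is "side" or "top"; returns (picture, depth): 400x640x3 uint8, red, green, blue; 400x640 float32, mm along the optical axis (not along the pixel's ray), 0 where there is no reading.
- camera_params(name): a dict with "camera_matrix" (3x3 intrinsics, pixels), "k1" (the pictures are not rectified: a ray, as slopes to the right and down, at radius r is drawn at 1 + k1 r^2 times it, then the intrinsics apply), "world_from_camera" (4x4, takes a point from camera to world coordinates). Camera axes: x right, y down, z forward; pixel columns grow to the right and rows downward; lengths in mm; the calibration is good to about 2 mm. A picture is of the moment at which its call begins. camera_params takes no time and is no camera call.
- order.sign_off(): hands the job in; it is judged then, once.
The state is a dict: "clock": time; "qpos": joint angles; "qvel": joint speeds; "joint_efforts": joint torques, N m; "eef_pos": TCP position; "tcp_rot": TCP orientation; "contact_force": force on the tool from outside, world axes, zero at the start; "wrist_torque": the same for the moment, N m; "opening": opening from 0.0 (shut) to 1.0 (fully open); "grasp_force": force on a finger pad.
Only numpy, scipy, OpenCV 4.12 (cv2) and the standard library are available. Lean on these libraries where they do the work, as an engineer would, in place of code of your own. Each camera call takes 0.05 s, during which the arm holds its last target. There are 200 camera calls.

## Working session

There is one attempt and no reset: what is moved stays moved. The work goes in short steps, Python scripts to look and compute and a tool call to move; the robot and the scene stay as the last step left them, time stands still between calls to the robot, and variables do not carry over. Pictures are saved under pics/ and viewed, at most 10 in all, crops included, and the job is handed in when it is done.

Besides the shell and the picture viewer there is one more tool, called after ">>>" as name([rows], argument=value, ...), one row to a line, values as JSON. move_arm: Moves the arm, as the interface text tells. Its arguments: {"type":"object","properties":{"motion":{"type":"array","items":{"type":"array","items":{"type":"number"}}},"grip_force":{"type":"number"}},"required":["motion"]}

```bash
mkdir -p pics; cat > h.py <<'E'
import numpy as np, cv2
from rig import sensors, grab_frame, camera_params, order
def save(n,f): 
    p,d=grab_frame(n); cv2.imwrite(f'pics/{f}.png',p[:,:,::-1]); np.save(f'pics/{f}.npy',d); return p,d
def rays(n,uv):
    c=camera_params(n);K=np.array(c['camera_matrix'])
    q=cv2.undistortPoints(np.array(uv,float).reshape(-1,1,2),K,np.array([c['k1'],0,0,0],float)).reshape(-1,2)
    T=np.array(c['world_from_camera']); return T[:3,3], np.c_[q,np.ones(len(q))]@T[:3,:3].T
def onplane(n,uv,z):
    o,r=rays(n,uv); return o+r*((z-o[2])/r[:,2])[:,None]
def bydepth(n,uv,d):
    o,r=rays(n,uv); return o+r*np.array(d,float).reshape(-1,1)
E
python3 - <<'E'
from h import *
for n in('side','top'):
    save(n,n+'0'); print(n,camera_params(n))
print(sensors.sense())
E
```

```text
side {'camera_matrix': array([[441.40126511,   0.        , 319.2177136 ],
       [  0.        , 441.40126511, 204.48861065],
       [  0.        ,   0.        ,   1.        ]]), 'k1': -0.017545613083492805, 'world_from_camera': array([[-9.99428301e-01,  2.57713088e-02, -2.18840314e-02,
         5.46784000e+02],
       [ 3.34718964e-02,  6.62993129e-01, -7.47876824e-01,
         1.02453690e+03],
       [-4.76480209e-03, -7.48181763e-01, -6.63476711e-01,
         9.98269892e+02],
       [ 0.00000000e+00,  0.00000000e+00,  0.00000000e+00,
         1.00000000e+00]])}
top {'camera_matrix': array([[379.21675796,   0.        , 312.87553893],
       [  0.        , 379.21675796, 197.33487844],
       [  0.        ,   0.        ,   1.        ]]), 'k1': 0.02937060038038204, 'world_from_camera': array([[-1.33090786e-02, -9.88710777e-01,  1.49244324e-01,
         2.82916945e+02],
       [-9.97170279e-01,  2.07959337e-03, -7.51472550e-02,
         8.97530563e+01],
       [ 7.39885334e-02, -1.49822145e-01, -9.85940679e-01,
         1.53732488e+03],
       [ 0.00000000e+00,  0.00000000e+00,  0.00000000e+00,
         1.00000000e+00]])}
{'clock': 0.1, 'qpos': array([ 1.31358895e+00,  3.53593395e-01,  1.63404708e+00,  1.87581093e-05,
        1.15522061e+00, -2.41443005e-03]), 'qvel': array([-7.14651063e-04, -7.31528142e-04, -2.30648088e-04,  1.34586845e-03,
        9.67690941e-05, -2.66139561e-03]), 'joint_efforts': array([-1.12299353e-03, -6.06354690e+01, -3.42823291e+01, -6.08987762e-05,
        3.87198786e-03, -2.16551896e-06]), 'eef_pos': array([157.42235001, 604.40762217, 230.63313084]), 'tcp_rot': array([-3.14032427e+00, -2.02143597e-05,  2.88679211e+00]), 'contact_force': array([-0.42708305, -0.24115036,  0.11784569]), 'wrist_torque': array([-0.00490781, -0.02658749, -0.00773366]), 'grasp_force': 0.0, 'opening': 0.9985354476773121}
```

View pics/side0.png

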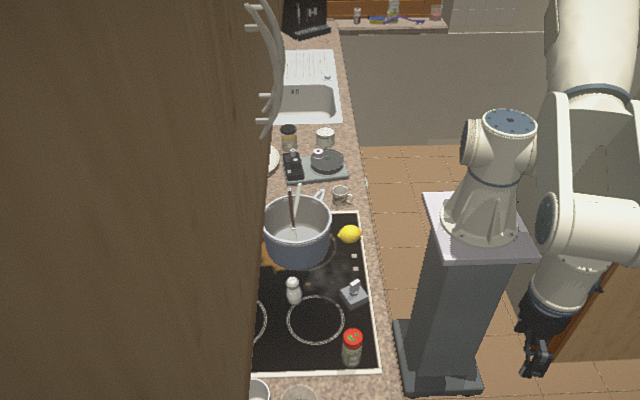

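View pics/top0.png

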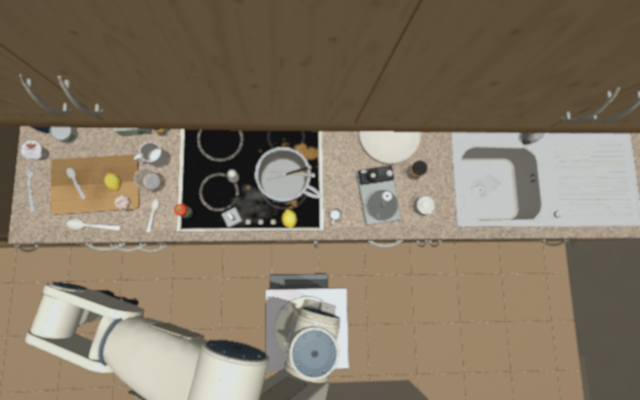

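The side view shows the stand and pin at about (353,293), the sharpener at about (315,165), the pot at (297,230), the lemon at (350,233) and the spice jar at (352,345). In the top view the stand is at (232,216), the sharpener at (380,195) and the lemon at (289,217). I'll take enlarged crops next.

```bash
python3 - <<'E'
from h import *
s=cv2.imread('pics/side0.png');t=cv2.imread('pics/top0.png')
def c(im,x,y,w,h,k): return cv2.resize(im[y:y+h,x:x+w],None,fx=k,fy=k,interpolation=cv2.INTER_CUBIC)
a=np.vstack([np.hstack([c(s,275,140,80,50,5),c(s,325,270,80,50,5)]),np.hstack([c(t,345,160,80,70,5),c(t,205,190,80,70,5)])])
print(a.shape);cv2.imwrite('pics/crop.png',a[:600])
E
```

```text
(600, 800, 3)
```

View pics/crop.png

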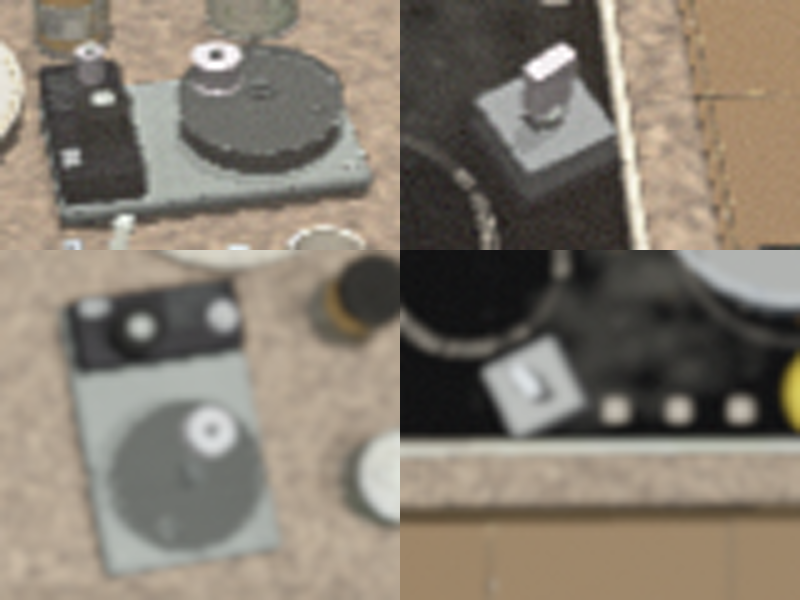

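The crop shows the wheel with its nut and white roller, and the wheel hole faintly at top crop (168,525), which is near left. The pin's bright tab top is at side crop (549,62) and top crop (527,381), on the grey stand.

```bash
python3 - <<'E'
from h import *
s=cv2.imread('pics/side0.png');t=cv2.imread('pics/top0.png')
ds=np.load('pics/side0.npy');dt=np.load('pics/top0.npy')
# value samples
def S(im,k,box,crop): pass
np.set_printoptions(linewidth=250,precision=1,suppress=True)
g=lambda im,x,y,w,h:print(cv2.cvtColor(im,cv2.COLOR_BGR2GRAY)[y:y+h,x:x+w])
print('side tab');g(s,345,276,20,26)
print('top tab');g(t,219,205,26,24)
print('top wheel');g(t,361,188,42,40)
uv=np.stack(np.meshgrid(range(340,370,2),range(276,312,2)),-1).reshape(-1,2)
P=bydepth('side',uv,ds[uv[:,1],uv[:,0]])
print('side stand z');print(P[:,2].reshape(18,15).round())
for (u,v) in [(382,230),(362,223)]:pass
uv=np.stack(np.meshgrid(range(358,404,3),range(164,226,3)),-1).reshape(-1,2)
P=bydepth('top',uv,dt[uv[:,1],uv[:,0]]);print('top z');print(P[:,2].reshape(-1,16).round())
E
```

```text
side tab
[[ 57  57  46  50  51  61  58  66  61  60  60  54  57  49  47  57  51  53  53  53]
 [ 55  56  51  49  43  56  55  63  67  59  62  52  52  51  51  55  49  52  52  56]
 [ 58  57  57  56  48  59  58  63  68  58  66  93 113  77  45  49  48  51  52  50]
 [ 63  59  60  57  62  53  58  55  64  91 138 200 238 187 101  57  48  54  50  51]
 [ 65  60  57  56  53  58  57  70 113 198 246 243 243 247 214  86  49  56  51  49]
 [ 63  52  53  55  60  62  93 142 206 241 241 241 243 244 199  84  48  51  45  54]
 [ 60  61  67  58  61 111 203 249 241 241 242 242 230 163 115  85  56  52  48  44]
 [ 63  65  57  57 109 197 249 245 241 241 240 208 129 106  99  83  59  54  53  53]
 [ 58  58  54  56  89 170 239 249 245 233 180 116  99  97 102  82  59  60  53  49]
 [ 59  61  72  95 111 118 165 234 211 128 108 105 101 104 114 112  71  55  57  49]
 [ 79 100 146 177 159 113 109 118 110 104 107 107 108 113 139 161 116  60  53  53]
 [142 176 177 179 161 117 102 108 108 113 113 110 110 110 141 176 157  79  55  50]
 [178 173 176 168 137 108 109 116 109 112 109 106 104 111 142 179 171 129  71  54]
 [178 171 17
[... 6650 characters left out ...]
  -3.]
 [  -7.   -5.   17.   37.   37.   36.   35.   34.   47.   32.   37.   37.   35.   43.    2.  -13.]
 [  -5.   -8.   13.   14.   33.   40.   35.   39.   30.   37.   31.   37.   33.   12.   -6.   -1.]
 [  -8.    1.   11.   13.   37.   34.   35.   32.   38.   38.   38.   32.   36.   11.   14.   -8.]
 [  -1.    1.    9.   16.    8.   40.   33.   32.   37.   37.   34.   32.   17.   12.   13.   -4.]
 [  -3.   -3.   11.   13.   14.   17.   32.   35.   35.   30.   29.   13.   13.   12.   18.   -3.]
 [ -12.   -4.   -5.   10.   11.   12.   10.   16.   12.   11.   11.    2.   -2.   -5.  -10.   -9.]
 [  -8.  -10.   -1.   14.   15.    3.   -5.   -5.   -6.   -5.    2.   -2.   -9.  -10.   -8.  -11.]]
```

```bash
python3 - <<'E'
from h import *
np.set_printoptions(linewidth=250,precision=1,suppress=True)
s=cv2.imread('pics/side0.png');t=cv2.imread('pics/top0.png')
ds=np.load('pics/side0.npy')
uv=np.stack(np.meshgrid(range(282,352,4),range(144,186,2)),-1).reshape(-1,2)
P=bydepth('side',uv,ds[uv[:,1],uv[:,0]]);print(P[:,2].reshape(-1,18).round().astype(int))
print(cv2.cvtColor(t,cv2.COLOR_BGR2GRAY)[188:224:1,364:402].tolist().__str__().replace('], [','\n'))
E
```

```text
[[ 21  32  36  29  -8  -7  -8  -1  -8   5  12  14  11  -2  -3  -3  -1  -6]
 [ 11  25  25  19  -9  -8  -9  -6  -8  -2   4   4   4 -11  -5  -8  -3  -4]
 [  4  11  12   4  -5 -10  -9  -6  -6  75  -5  -8 -10  -9  -6  -8  -4  -5]
 [ -8   2   1  69  -5  -7  -8  -3  67  75  71  39  41  45  -8  -6  -6  -9]
 [ -4  -6 -10  57  40  -5  -6  -5  69  69  69  35  32  34  39  -2  -5 -10]
 [ -7  40  42  53  44  -5  -8  -6  59  68  60  32  35  34  37  -7  -7  -9]
 [ -9  45  40  47  39  -8  12  14  49  54  50  51  38  35  34  33 -11  -7]
 [ -6  41  40  70  68  13  12  10  39  47  35  50  37  34  36  35  -8  -5]
 [-10  42  70  75  70  13  17  10  36  33  35  39  36  36  35 998  -6 -12]
 [ -2  43  39  69  72  15  10  13  39  36  34  34  33  34  46  39  -5  -8]
 [ -5  42  43  61  60  12  16  12  36  36  34  33  35  38  33  32  -6  -5]
 [ -9  45  42  55  54  40  15  16  36  34  38  34  33  33  37  16  -4  -6]
 [ -4  40  43  48  45  44  16  15  28  40  37  34  35  32  31  12  14 -11]
 [ -4  39  43  41  41  41  11  15  14  22  28  31  32  28  19  14  14  -5]
 [ -5  32  44  41  42  40  13  10  11  17  21  24 
[... 6583 characters left out ...]
9, 173, 163, 155, 153, 154, 152, 150, 148, 146, 149, 159, 167, 170, 169, 166, 161, 158, 159, 160, 158, 152, 145, 141, 143, 151, 153
140, 133, 150, 171, 183, 187, 186, 184, 184, 183, 183, 183, 181, 177, 173, 172, 171, 169, 166, 161, 157, 154, 157, 160, 162, 160, 154, 144, 141, 148, 158, 162, 161, 157, 152, 152, 156, 155
153, 137, 147, 168, 180, 183, 182, 181, 179, 178, 176, 176, 175, 173, 170, 166, 164, 163, 162, 159, 153, 151, 152, 156, 158, 159, 154, 147, 148, 156, 166, 172, 173, 170, 163, 158, 159, 159
158, 139, 143, 161, 172, 173, 173, 171, 168, 162, 160, 161, 164, 165, 163, 160, 158, 158, 160, 162, 161, 162, 163, 164, 164, 160, 154, 152, 157, 165, 172, 175, 177, 174, 167, 159, 160, 161]]
```

```bash
python3 - <<'E'
from h import *
np.set_printoptions(linewidth=250,precision=1,suppress=True)
for n,u0,u1,v0,v1 in (('side',306,348,144,178),('top',362,402,186,226)):
    D=[];I=[]
    for i in range(6):
        p,d=grab_frame(n);D.append(d);I.append(p.astype(float))
    d=np.median(D,0);np.save('pics/'+n+'_d.npy',d);im=np.mean(I,0);np.save('pics/'+n+'_m.npy',im)
    uv=np.stack(np.meshgrid(range(u0,u1,2),range(v0,v1,2)),-1).reshape(-1,2)
    P=bydepth(n,uv,d[uv[:,1],uv[:,0]]);print(P[:,2].reshape(-1,(u1-u0)//2).round().astype(int))
    a=P[(abs(P[:,2]-35)<4)]; print(len(a),a.mean(0),np.ptp(a,0))
    if n=='side': print(im[v0:v1,u0:u1].mean(-1).astype(int).tolist().__str__().replace('], [','\n'))
E
```

```text
[[-7 -6 -7 -7 -7 -6  4  9 12 14 13 13  9  4 -3 -7 -6 -5 -8 -7 -7]
 [-6 -7 -8 -4 -9 -5 -4 -1  4  3  3  2  1 -5 -4 -6 -7 -8 -7 -8 -6]
 [-7 -7 -7 -7 -7 -5 70 -8 -6 -6 -6 -7 -7 -5 -6 -6 -7 -5 -8 -6 -6]
 [-9 -6 -6 -8 69 70 73 69 70 40 36 37 38 39 42 -6 -6 -6 -5 -5 -6]
 [-6 -6 -5 -6 70 70 70 70 69 33 37 35 36 35 36 34 41 -7 -5 -6 -5]
 [-6 -6 -6 42 58 65 66 65 61 35 37 35 36 36 35 35 36 37 -6 -6 -5]
 [14 11 15 37 49 55 56 57 50 34 55 55 35 35 35 37 38 35 36 -7 -5]
 [15 15 15 34 39 48 50 49 39 37 49 51 35 37 36 38 35 34 35 -4 -6]
 [13 13 13 37 35 35 36 36 36 35 37 36 35 35 37 34 35 36 34 -6 -6]
 [13 13 14 37 35 35 35 34 37 36 36 35 36 35 36 35 42 41 35 13 -5]
 [13 12 13 33 36 36 35 36 37 36 37 36 34 34 35 37 38 36 36 15 -5]
 [11 15 12 23 36 35 34 36 36 37 35 36 36 37 36 36 36 37 16 15 -9]
 [14 13 14 15 23 31 36 36 36 34 36 36 37 35 36 37 29 19 13 14 12]
 [14 12 15 14 17 17 26 28 31 32 33 31 31 31 26 26 18 15 16 14 15]
 [13 14 12 16 14 15 14 19 21 25 23 24 22 23 19 15 15 13 17 16 14]
 [15 15 14 15 12 14 11 14 13 15 13 14 12 14 13 13 15 14 14 14 15]
 [14 13 14 14 14 13 14 14 13 12 13 12 13 13 
[... 8030 characters left out ...]
11  36  35  37  37  36  36  34  35  35  37  37  35  35  36  42  16  -5]
 [-10  11  13  15  34  37  39  33  34  37  35  35  37  35  34  34  35  12  11  13]
 [ -4   9  14  14  36  38  35  37  35  36  32  36  37  36  32  36  43  14  13  14]
 [ -7   8  14  16  13  36  36  33  32  34  36  33  37  36  35  35  13  12  16  15]
 [-11   7  15  17  12  12  17  36  34  36  36  37  37  35  13  14  15  15  15  13]
 [-10  -7  12  14  13  15  13  12  14  16  13  13  15  12  12  14  10   7   6  -5]
 [ -7  -6  13  12  12  14  13  14  16  11  10   7  -3  -5  -9  -7  -9  -6 -10  -8]
 [ -7  -3  10   9   9   6  -5  -8  -4  -5  -5  -4 -10  -8  -7  -7  -4  -9  -6  -5]]
152 [ 474.9 -301.2   35.4] [114.6 116.8   7.2]
```

```bash
cat >> h.py <<'E'
def tri(uvs,uvt):
    A=[];
    for n,uv in (('side',uvs),('top',uvt)):
        o,r=rays(n,[uv]);r=r[0]/np.linalg.norm(r[0]);A.append((o,np.eye(3)-np.outer(r,r)))
    X=np.linalg.solve(sum(M for _,M in A),sum(M@o for o,M in A))
    return X,max(np.linalg.norm(M@(X-o)) for o,M in A)
def blob(g,box,lo,hi=999):
    u0,v0,u1,v1=box; s=cv2.resize(g[v0:v1,u0:u1].astype(np.float32),None,fx=8,fy=8,interpolation=cv2.INTER_CUBIC)
    cs,_=cv2.findContours(((s>lo)&(s<hi)).astype(np.uint8),cv2.RETR_EXTERNAL,cv2.CHAIN_APPROX_NONE)
    c=max(cs,key=cv2.contourArea).reshape(-1,2); return (c+.5)/8-.5+[u0,v0]
E
python3 - <<'E'
from h import *
np.set_printoptions(linewidth=200,precision=1,suppress=True)
S=np.load('pics/side_m.npy').mean(-1);T=np.load('pics/top_m.npy').mean(-1)
el=lambda c:cv2.fitEllipse(c.astype(np.float32))
# roller top
a=blob(S,(308,144,326,156),190);b=blob(T,(378,188,396,204),165)
ea,eb=el(a),el(b);print('roller',ea,eb,tri(ea[0],eb[0]));
for z in(70,73):print(z,onplane('side',[ea[0]],z),onplane('top',[eb[0]],z))
# wheel: boundary dark, both views
a=blob(S,(304,146,350,178),0,135);b=blob(T,(360,186,402,224),0,145)
for n,c in(('side',a),('top',b)):
  for z in (36,46):
    P=onplane(n,c,z)[:,:2].astype(np.float32); print(n,z,cv2.minEnclosingCircle(P))
    A=np.c_[2*P,np.ones(len(P))]
    for _ in range(4):
        x=np.linalg.lstsq(A,(P**2).sum(1),rcond=None)[0];r=np.sqrt(x[2]+x[0]**2+x[1]**2);e=abs(np.linalg.norm(P-x[:2],axis=1)-r);k=e<np.percentile(e,80);P=P[k];A=A[k]
    print('  fit',x[:2],r)
# base corners top, z=14 from crop readings
for n,q,o in(('top',[(68,53),(235,33),(277,296),(108,323)],(345,160)),('side',[(60,212),(370,180),(340,75)],(275,140))):
    u=(np.array(q)+.5)/5-.5+o;print(n,onplane(n,u,14)[:,:2])
print('hole',onplane('top',[(378,215)],41),onplane('side',[(338,161.5)],41),tri((338,161.5),(378,215)))
# pin tab top, stand
a=blob(S,(343,274,363,290),170);b=blob(T,(225,209,236,222),196)
for n,c in(('side',a),('top',b)):
    P=onplane(n,c,77)[:,:2].astype(np.float32);print(n,'tab',cv2.minAreaRect(P),len(P))
# stand top z=30
a=blob(S,(330,276,372,312),135);b=blob(T,(216,202,246,230),140)
for n,c in(('side',a),('top',b)):
    P=onplane(n,c,30)[:,:2].astype(np.float32);print(n,'stand',cv2.minAreaRect(P))
E
```

```text
roller ((317.6267395019531, 150.66195678710938), (5.44937801361084, 9.85939884185791), 90.34017181396484) ((386.67901611328125, 192.85256958007812), (12.965920448303223, 18.287395477294922), 89.23399353027344) (array([ 516.8, -314.8,   75.2]), np.float64(4.807772943909256))
70 [[ 512.  -320.1   70. ]] [[ 522.5 -317.3   70. ]]
73 [[ 512.1 -315.8   73. ]] [[ 522.  -316.5   73. ]]
side 36 ((477.80621337890625, -310.9150390625), 92.86634063720703)
  fit [ 476.9 -299.9] 77.5586309549957
side 46 ((478.5230407714844, -297.0368957519531), 91.90125274658203)
  fit [ 477.6 -286.2] 76.75263097168686
top 36 ((479.81927490234375, -305.23846435546875), 67.26220703125)
  fit [ 478.8 -303.3] 62.013390134035305
top 46 ((478.5073547363281, -302.607666015625), 66.81421661376953)
  fit [ 477.5 -300.6] 61.60033077963394
top [[ 627.1 -216.7]
 [ 644.6 -358.5]
 [ 423.7 -383.6]
 [ 402.4 -242.5]]
side [[ 626.6 -210.3]
 [ 402.5 -238.7]
 [ 414.6 -370.9]]
hole [[ 437. -286.   41.]] [[ 438.3 -289.6   41. ]] (array([ 437.7, -285.5,   43.7]), np.float64(0.9796425442152421))
side tab ((433.87066650390625, 295.8416748046875), (28.283483505249023, 12.223841667175293), 36.728694915771484) 168
top tab ((434.70477294921875, 299.16424560546875), (26.49241828918457, 12.549921989440918), 36.298954010009766) 121
side stand ((428.0919494628906, 292.6035461425781), (119.68209075927734, 84.5746841430664), 83.05925750732422)
top stand ((433.900390625, 297.75140380859375), (58.93090057373047, 58.182228088378906), 26.82424545288086)
```

The wheel hole triangulates to about (437,-286), matching the axis fit plus the given geometry. The pin is at (434,297), with its tab along 36.5°. First move is over the pin, starting the turn on the way.

>>> move_arm([
  [0,0,0.18,-0.045,-0.028,0,0.0854],
  [0,0,0.36,-0.09,-0.057,0,0.0854],
  [0,0,0.54,-0.135,-0.086,0,0.0854],
  [0,0,0.72,-0.18,-0.114,0,0.0854],
  [0,0,0.9,-0.22,-0.143,0,0.0854],
  [0,0,1.08,-0.262,-0.171,0,0.0854],
  [0,0,1.26,-0.304,-0.2,0,0.0854],
  [0,0,1.44,-0.3455,-0.2275,0,0.0854],
])

```text
clock: 1.7
eef_pos: [435.5, 296.2, 231.6]
tcp_rot: [3.141, -0.0, 1.441]
contact_force: [0.5, 0.3, -0.2]
opening: 1.001
grasp_force: 0.0
```

```bash
cat >> h.py <<'E'
def rel(p,yaw):
    """shift in tool axes (m) and turn about tool z to reach world p (mm), yaw"""
    from scipy.spatial.transform import Rotation as R
    s=sensors.sense(); M=R.from_euler('xyz',s['tcp_rot']).as_matrix()
    G=R.from_euler('xyz',[np.pi,0,yaw]).as_matrix()
    print('t',s['clock'],'pos',s['eef_pos'].round(1),'rot',s['tcp_rot'].round(4),'F',s['contact_force'].round(1),'M',s['wrist_torque'].round(2),'open',round(s['opening'],3),'grip',round(s['grasp_force'],1))
    print('turn',R.from_matrix(M.T@G).as_rotvec().round(3),'shift',((M.T@(np.array(p)-s['eef_pos']))/1000).round(4),'q',s['qpos'].round(2))
E
python3 -c "
from h import *
rel([434.3,297.5,160],0.637)"
```

```text
t 1.7 pos [435.5 296.2 231.6] rot [ 3.1411e+00 -4.0000e-04  1.4408e+00] F [ 0.5  0.3 -0.2] M [ 0.05 -0.04  0.02] open 1.001 grip 0.0
turn [ 0.    -0.001  0.804] shift [ 0.0011 -0.0014  0.0716] q [ 0.59  0.2   1.84 -0.    1.1   0.72]
```

>>> move_arm([
  [0,0,0.17,0.0005,-0.0007,0.02,0.06],
  [0,0,0.34,0.001,-0.0014,0.04,0.06],
  [0,0,0.51,0.001,-0.0014,0.06,0.06],
  [0,0,0.68,0.001,-0.0014,0.0716,0.06],
  [0,0,0.804,0.001,-0.0014,0.0716,0.06],
  [0,0,0.804,0.001,-0.0014,0.0716,0.06],
])

```text
clock: 2.45
eef_pos: [433.3, 298.8, 159.6]
tcp_rot: [3.142, 0.0, 0.644]
contact_force: [-0.3, 0.4, 0.6]
opening: 0.702
grasp_force: 0.0
```

```bash
python3 -c "
from h import *
rel([434.3,297.5,42],0.637)
save('side','s1');s=cv2.imread('pics/s1.png');cv2.imwrite('pics/s1c.png',cv2.resize(s[240:340,300:420],None,fx=5,fy=5,interpolation=cv2.INTER_CUBIC))"
```

```text
t 2.45 pos [433.3 298.8 159.6] rot [3.1416e+00 1.0000e-04 6.4370e-01] F [-0.3  0.4  0.6] M [-0.02  0.03  0.02] open 0.702 grip 0.0
turn [0.    0.    0.007] shift [1.000e-04 1.600e-03 1.176e-01] q [ 0.6   0.29  1.91 -0.    0.95  1.53]
```

View pics/s1c.png

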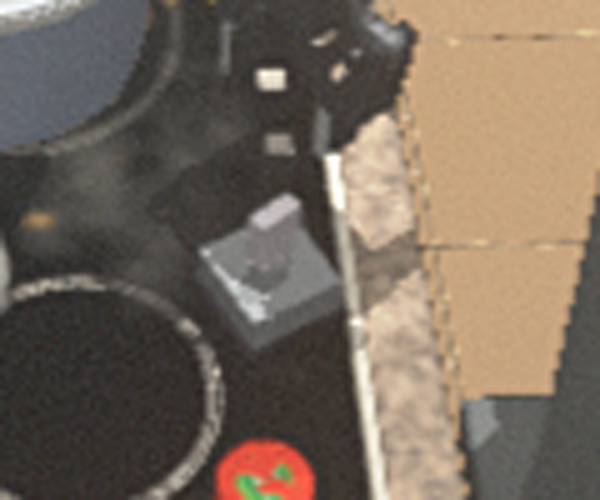

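The crop shows the open fingers, at crop (225,50) and (320,130), above the tab at (275,210), aligned across it, with the stand in shade. Next I'll descend and grip.

>>> move_arm([
  [0,0,0.0,0,0.0,0.04,0.06],
  [0,0,0,0,0,0.08,0.06],
  [0,0,0,0,0,0.108,0.06],
  [0,0,0,0,0,0.1175,0.06],
  [0,0,0,0,0,0.1175,0.03],
  [0,0,0,0,0,0.1175,0.005],
  [0,0,0,0,0,0.1175,0.005],
  [0,0,0,0,0,0.1175,0.005],
], grip_force=50)

```text
clock: 3.5
eef_pos: [435.0, 298.1, 43.4]
tcp_rot: [3.139, -0.002, 0.644]
contact_force: [7.0, -9.8, 1.1]
opening: 0.134
grasp_force: 48.4
```

```bash
python3 -c "
from h import *
rel([437.3,-286,120],0.637)"
```

```text
t 3.5 pos [435.  298.1  43.4] rot [ 3.1392e+00 -2.4000e-03  6.4450e-01] F [ 7.  -9.8  1.1] M [-1.74 -1.33  0.03] open 0.134 grip 48.4
turn [ 0.002 -0.002  0.007] shift [-0.3489  0.4685 -0.0763] q [ 0.6   0.46  1.98 -0.    0.7   1.53]
```

>>> move_arm([
  [0,0,0,0,0.001,-0.015,0.005],
  [0,0,0,0,0.001,-0.045,0.005],
  [0,0,0,0,0,-0.1,0.005],
  [0,0,0,0,0,-0.15,0.005],
  [0,0,0,0,0,-0.2,0.005],
  [0,0,0,0,0,-0.2,0.005],
])

```text
clock: 4.25
eef_pos: [435.4, 300.2, 247.2]
tcp_rot: [3.141, -0.009, 0.643]
contact_force: [-0.1, -0.4, -0.3]
opening: 0.132
grasp_force: 49.4
```

```bash
python3 -c "
from h import *
rel([380,0,245],0.637)
save('side','s2');s=cv2.imread('pics/s2.png');cv2.imwrite('pics/s2c.png',cv2.resize(s[220:320,320:440],None,fx=5,fy=5,interpolation=cv2.INTER_CUBIC))"
```

```text
t 4.25 pos [435.4 300.2 247.2] rot [ 3.1412 -0.009   0.643 ] F [-0.1 -0.4 -0.3] M [0.03 0.01 0.02] open 0.132 grip 49.4
turn [ 0.    -0.009  0.006] shift [-2.243e-01  2.070e-01  2.000e-04] q [ 0.6   0.18  1.83 -0.    1.12  1.53]
```

View pics/s2c.png

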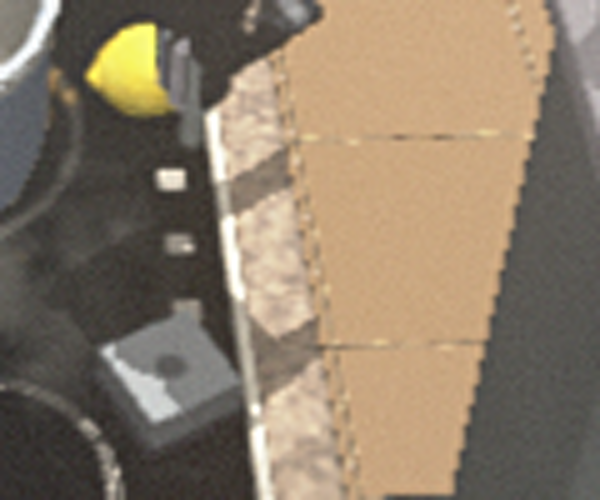

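The stand is empty (its hole shows at crop (170,365)) and the grip reads 49 N at 11.3 mm, so the pin is held. Next I'll cross over in front of the pot.

>>> move_arm([
  [0,0,0,-0.04,0.037,0,0.005],
  [0,0,0,-0.085,0.079,0,0.005],
  [0,0,0,-0.13,0.12,0,0.005],
  [0,0,0,-0.175,0.162,0,0.005],
  [0,0,0,-0.223,0.206,0,0.005],
  [0,0,0,-0.245,0.253,0,0.005],
  [0,0,0,-0.267,0.299,0,0.005],
  [0,0,0,-0.289,0.344,0,0.005],
])

```text
clock: 5.3
eef_pos: [407.3, -151.4, 241.1]
tcp_rot: [-3.14, 0.001, 0.642]
contact_force: [1.0, 1.5, -0.1]
opening: 0.138
grasp_force: 49.5
```

```bash
python3 -c "
from h import *
rel([437.3,-286,140],0.637)"
```

```text
t 5.3 pos [ 407.3 -151.4  241.1] rot [-3.1402e+00  7.0000e-04  6.4240e-01] F [ 1.   1.5 -0.1] M [-0.    0.01 -0.02] open 0.138 grip 49.5
turn [-0.001  0.001  0.005] shift [-0.0566  0.1259  0.101 ] q [-0.36  0.04  2.01  0.    1.1   0.57]
```

>>> move_arm([
  [0,0,0,-0.018,0.04,0,0.005],
  [0,0,0,-0.037,0.082,0.02,0.005],
  [0,0,0,-0.0566,0.126,0.06,0.005],
  [0,0,0,-0.0566,0.126,0.101,0.005],
  [0,0,0,-0.0566,0.126,0.12,0.005],
  [0,0,0,-0.0566,0.126,0.12,0.005],
  [0,0,0,-0.0566,0.126,0.12,0.005],
])

```text
clock: 6.18
eef_pos: [438.4, -284.5, 122.4]
tcp_rot: [-3.142, -0.0, 0.643]
contact_force: [0.7, -0.4, 0.3]
opening: 0.134
grasp_force: 49.5
```

```bash
python3 -c "
from h import *
rel([437.3,-286,80],0.637)
save('top','t3')
save('side','s3');s=cv2.imread('pics/s3.png');t=cv2.imread('pics/t3.png');cv2.imwrite('pics/s3c.png',np.hstack([cv2.resize(s[120:200,290:370],None,fx=5,fy=5,interpolation=cv2.INTER_CUBIC),cv2.resize(t[160:240,340:420],None,fx=5,fy=5,interpolation=cv2.INTER_CUBIC)]))"
```

```text
t 6.175 pos [ 438.4 -284.5  122.4] rot [-3.1416 -0.      0.643 ] F [ 0.7 -0.4  0.3] M [-0.01  0.05 -0.03] open 0.134 grip 49.5
turn [-0.    -0.     0.006] shift [-0.0018  0.0005  0.0424] q [-0.58  0.33  1.95  0.    0.86  0.35]
```

View pics/s3c.png

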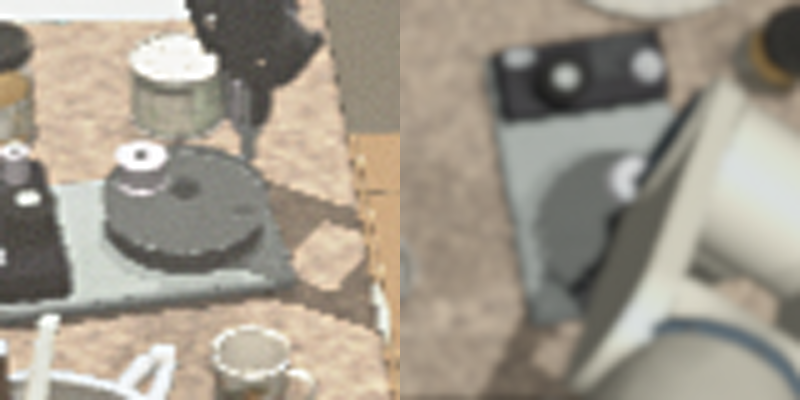

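The side crop shows the gripper with the pin above the wheel, and the wheel hole as a dark sliver at crop (240,210), pixel (338,162). The top view is mostly hidden by the arm. Next I'll lower onto the hole, with the tip about 1 mm above the wheel first.

>>> move_arm([
  [0,0,0,-0.001,0.0005,0.02,0.005],
  [0,0,0,-0.001,0.0005,0.034,0.005],
  [0,0,0,-0.001,0.0005,0.038,0.005],
  [0,0,0,-0.001,0.0005,0.038,0.005],
])

```text
clock: 6.78
eef_pos: [437.9, -285.6, 84.3]
tcp_rot: [-3.141, 0.0, 0.643]
contact_force: [-0.1, 0.0, -1.0]
opening: 0.132
grasp_force: 49.5
```

```bash
python3 - <<'E'
from h import *
rel([437.3,-286,80],0.637)
p,d=save('side','s4');s=p[:,:,::-1]
cv2.imwrite('pics/s4c.png',cv2.resize(s[140:180,310:360],None,fx=12,fy=12,interpolation=cv2.INTER_CUBIC))
E
```

```text
t 6.775 pos [ 437.9 -285.6   84.3] rot [-3.1415e+00  1.0000e-04  6.4280e-01] F [-0.1  0.  -1. ] M [0.   0.03 0.03] open 0.132 grip 49.5
turn [-0.     0.     0.006] shift [-0.0008 -0.      0.0043] q [-0.58  0.39  1.97  0.    0.78  0.35]
```

View pics/s4c.png

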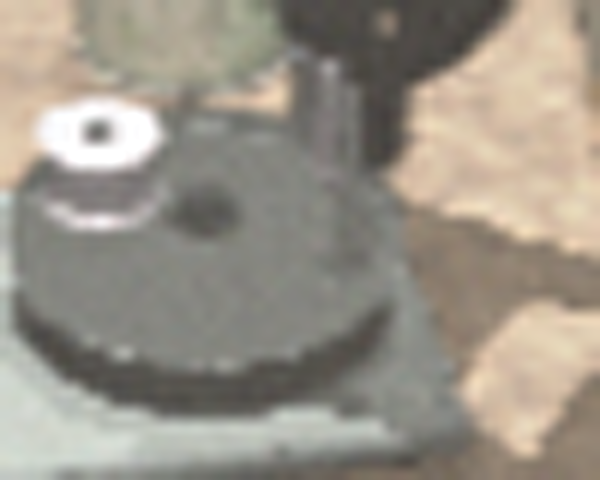

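The pin hangs at crop x 330-345 and the hole lies just below its tip at (348,258), so it is aligned. I'll lower it gently by feel.

>>> move_arm([
  [0,0,0,-0.0005,0,0.001,0.005],
  [0,0,0,-0.0005,0,0.002,0.005],
  [0,0,0,-0.0005,0,0.003,0.005],
  [0,0,0,-0.0005,0,0.004,0.005],
  [0,0,0,-0.0005,0,0.004,0.005],
])

```text
clock: 7.45
eef_pos: [438.6, -286.7, 81.8]
tcp_rot: [3.139, -0.001, 0.643]
contact_force: [-2.2, 1.5, 15.9]
opening: 0.131
grasp_force: 52.2
```

```bash
python3 -c "
from h import *
rel([437.3,-286,75],0.637)"
```

```text
t 7.45 pos [ 438.6 -286.7   81.8] rot [ 3.1389e+00 -1.0000e-03  6.4270e-01] F [-2.2  1.5 15.9] M [0.24 0.32 0.02] open 0.131 grip 52.2
turn [ 0.003 -0.001  0.006] shift [-0.0006 -0.0014  0.0068] q [-0.58  0.4   1.97  0.    0.77  0.35]
```

```bash
python3 - <<'E'
from h import *
g=cv2.imread('pics/s4.png').mean(-1).astype(int);b=np.load('pics/side_m.npy').mean(-1).astype(int)
for v in range(146,168):print(v,g[v,330:350],b[v,330:350])
def proj(n,P):
    c=camera_params(n);T=np.linalg.inv(np.array(c['world_from_camera']));r,_=cv2.Rodrigues(T[:3,:3])
    return cv2.projectPoints(np.array(P,float),r,T[:3,3],np.array(c['camera_matrix']),np.array([c['k1'],0,0,0],float))[0].reshape(-1,2)
print(proj('side',[[438,-286,47],[438,-286,80],[438,-286,100],[438,-286,46],[444,-286,46],[438,-280,46],[438,-286,36]]))
E
```

```text
146 [135 167 180 164 122  98 110 139 101  77  70  74  75  72  73 104 149 191
 185 184] [112 139 150 152 165 166 168 170 173 169 160 155 157 157 158 159 159 157
 153 151]
147 [149 159 194 194 127  99 110 127 116 112  82  77  71  85 138 193 187 194
 201 193] [128 134 158 171 172 165 165 168 168 167 164 160 163 165 163 155 154 158
 164 161]
148 [181 196 207 189 121 100 108 128 113 117  76  72  75  93 149 184 179 185
 187 177] [153 161 171 167 164 167 168 172 173 169 169 169 169 166 159 148 146 151
 158 151]
149 [125 140 150 150 112 105 116 121 116 110  79  69  68  95 158 195 191 188
 195 187] [107 116 123 135 137 153 161 164 163 162 159 160 164 164 161 159 156 158
 161 153]
150 [112 117 120 116 112 105 119 125 114 115  80  70  70 107 177 210 210 205
 197 194] [ 96  98 102  99 109 132 163 179 171 159 154 157 157 161 164 176 178 172
 168 163]
151 [135 145 141 128 117 107 120 120 104 111  80  71  71  96 148 189 194 200
 202 200] [114 122 117 110 115 104 104 115 146 173 172 161 157 152 150 156 163 173
 169 168]
152 [130 131 132 129 127 119 121 121 103 115  78  72  70 111 178 204 196 192
 19
[... 2143 characters left out ...]
129 132 131 131 127 130 130 132 126 109 110 138 142 138 127 125
 128 134] [109 109 109 109 109 109 108 109 109 111 105  91  95 142 185 178 161 163
 164 169]
166 [128 130 130 132 133 133 132 136 133 121  99  81 106 145 141 131 115 128
 129 133] [108 108 108 109 109 110 109 110 113 105  82  68  87 141 181 163 138 159
 164 177]
167 [129 131 133 131 131 133 132 130 125 100  81  88 119 142 142 134 123 124
 126 127] [108 110 109 110 110 112 110 111 115 108  71  70  98 143 181 175 152 157
 164 173]
[[338.19448419 160.7423068 ]
 [338.4106806  153.29860394]
 [338.54451661 148.68753038]
 [338.18802098 160.96474298]
 [336.55021769 161.00323116]
 [338.29609095 161.93362428]
 [338.12366944 163.17915273]]
```

>>> move_arm([
  [0,0,0,0,0,-0.002,0.005],
  [0,0,0,-0.001,0.0045,-0.002,0.005],
  [0,0,0,-0.001,0.0045,-0.002,0.005],
  [0,0,0,-0.001,0.0045,-0.001,0.005],
  [0,0,0,-0.001,0.0045,0,0.005],
  [0,0,0,-0.001,0.0045,0.0005,0.005],
  [0,0,0,-0.001,0.0045,0.0005,0.005],
])

```text
clock: 8.32
eef_pos: [439.4, -290.1, 79.6]
tcp_rot: [3.142, -0.0, 0.643]
contact_force: [-0.0, -1.0, -0.9]
opening: 0.131
grasp_force: 49.7
```

```bash
python3 -c "
from h import *
rel([437.3,-286,75],0.637)"
```

```text
t 8.325 pos [ 439.4 -290.1   79.6] rot [ 3.1415 -0.      0.6428] F [-0.  -1.  -0.9] M [-0.12 -0.05 -0.04] open 0.131 grip 49.7
turn [ 0.    -0.     0.006] shift [ 0.0008 -0.0046  0.0046] q [-0.59  0.4   1.96 -0.    0.77  0.34]
```

No contact force, and the tip is below the wheel's top face, so it is in the hole. I'll go deeper, staying just above the plate.

>>> move_arm([
  [0,0,0,0,0,0.001,0.005],
  [0,0,0,0,0,0.002,0.005],
  [0,0,0,0,0,0.003,0.005],
  [0,0,0,0,0,0.004,0.005],
  [0,0,0,0,0,0.005,0.005],
  [0,0,0,0,0,0.005,0.005],
  [0,0,0,0,0,0.005,0.005],
])

```text
clock: 9.2
eef_pos: [439.7, -290.5, 74.8]
tcp_rot: [3.141, -0.0, 0.643]
contact_force: [2.2, -5.3, -2.8]
opening: 0.134
grasp_force: 49.5
```

```bash
python3 -c "
from h import *
rel([437.3,-286,75],0.637)"
```

```text
t 9.2 pos [ 439.7 -290.5   74.8] rot [ 3.1406e+00 -1.0000e-04  6.4290e-01] F [ 2.2 -5.3 -2.8] M [-0.96 -0.4   0.  ] open 0.134 grip 49.5
turn [ 0.001 -0.     0.006] shift [ 0.0008 -0.005  -0.0002] q [-0.59  0.41  1.97 -0.    0.76  0.34]
```

Force on the pin points towards -y, so I'll recentre about 1 mm, then start turning along the arc.

>>> move_arm([
  [0,0,0,-0.0002,0.0009,0,0.005],
  [0,0,0,-0.0002,0.0009,0,0.005],
  [0,0,0,-0.002,0.0022,0,0.005],
  [0,0,0,-0.0039,0.0034,0,0.005],
  [0,0,0,-0.0056,0.0048,0,0.005],
  [0,0,0,-0.0073,0.0063,0,0.005],
  [0,0,0,-0.0073,0.0063,0,0.005],
])

```text
clock: 10.07
eef_pos: [437.6, -298.7, 74.5]
tcp_rot: [-3.14, -0.001, 0.642]
contact_force: [5.7, 3.8, -1.2]
opening: 0.136
grasp_force: 49.6
```

```bash
cat >> h.py <<'E'
AX=np.array([481.9,-307.5])
def pol():
    a=[]
    s=sensors.sense();d=s['eef_pos'][:2]-AX;r=np.linalg.norm(d);u=d/r;t=np.array([-u[1],u[0]]);F=s['contact_force']
    print('t',round(s['clock'],2),'pos',s['eef_pos'].round(1),'r',r.round(1),'th',round(np.arctan2(d[1],d[0])%(2*np.pi)-np.radians(158.5),3),'Frad(out)',round(F[:2]@u,1),'Ftan(ccw)',round(F[:2]@t,1),'Fz',round(F[2],1),'F',F.round(1),'M',s['wrist_torque'].round(2),'rot',s['tcp_rot'].round(3))
E
python3 -c "
from h import *
pol()"
```

```text
t 10.07 pos [ 437.6 -298.7   74.5] r 45.2 th 0.179 Frad(out) -4.8 Ftan(ccw) -4.8 Fz -1.2 F [ 5.7  3.8 -1.2] M [ 0.94 -1.04 -0.  ] rot [-3.14e+00 -1.00e-03  6.42e-01]
```

```bash
cat >> h.py <<'E'
def arc(a,b,n,din=0,yaw=0.643):
    """tool x,y shifts (mm) along the arc from angle a to b, and din mm inward"""
    P=lambda th,r:r*np.array([np.cos(np.radians(158.5)+th),np.sin(np.radians(158.5)+th)])
    for i in range(1,n+1):
        th=a+(b-a)*i/n;d=P(th,45-din*i/n)-P(a,45);print(round(th,3),(np.array([d@[np.cos(yaw),np.sin(yaw)],d@[np.sin(yaw),-np.cos(yaw)]])).round(1))
E
python3 -c "
from h import *
arc(.2,.36,6,.5)"
```

```text
0.227 [-0.8  0.9]
0.253 [-1.6  1.8]
0.28 [-2.3  2.7]
0.307 [-3.1  3.7]
0.333 [-3.8  4.6]
0.36 [-4.4  5.6]
```

>>> move_arm([
  [0,0,0,-0.0008,0.0009,0,0.005],
  [0,0,0,-0.0016,0.0018,0,0.005],
  [0,0,0,-0.0023,0.0027,0,0.005],
  [0,0,0,-0.0031,0.0037,0,0.005],
  [0,0,0,-0.0038,0.0046,0,0.005],
  [0,0,0,-0.0044,0.0056,0,0.005],
  [0,0,0,-0.0044,0.0056,0,0.005],
  [0,0,0,-0.0044,0.0056,0,0.005],
])

```text
clock: 11.08
eef_pos: [436.8, -305.2, 74.4]
tcp_rot: [-3.139, -0.001, 0.642]
contact_force: [3.8, 5.9, 1.3]
opening: 0.132
grasp_force: 49.8
```

```bash
python3 -c "
from h import *
pol();arc(.36,.5,7,0.2)"
```

```text
t 11.07 pos [ 436.8 -305.2   74.4] r 45.1 th 0.325 Frad(out) -3.5 Ftan(ccw) -6.1 Fz 1.3 F [3.8 5.9 1.3] M [ 1.13 -0.86  0.02] rot [-3.139e+00 -1.000e-03  6.420e-01]
0.38 [-0.5  0.7]
0.4 [-1.   1.5]
0.42 [-1.5  2.2]
0.44 [-2.  3.]
0.46 [-2.4  3.8]
0.48 [-2.9  4.5]
0.5 [-3.3  5.3]
```

>>> move_arm([
  [0,0,0,-0.0002,0,0.001,0.005],
  [0,0,0,-0.0004,0.0,0.002,0.005],
  [0,0,0,-0.0004,0.0,0.003,0.005],
  [0,0,0,-0.0004,0,0.0035,0.005],
  [0,0,0,-0.0004,0,0.0035,0.005],
])

```text
clock: 11.7
eef_pos: [436.7, -305.5, 70.9]
tcp_rot: [-3.139, -0.001, 0.642]
contact_force: [4.4, 5.7, -0.3]
opening: 0.134
grasp_force: 49.9
```

```bash
python3 -c "
from h import *
pol()"
```

```text
t 11.7 pos [ 436.7 -305.5   70.9] r 45.3 th 0.331 Frad(out) -4.2 Ftan(ccw) -5.9 Fz -0.3 F [ 4.4  5.7 -0.3] M [ 1.17 -0.9  -0.  ] rot [-3.139e+00 -1.000e-03  6.420e-01]
```

>>> move_arm([
  [0,0,0,0.0002,0,0.0005,0.005],
  [0,0,0,0.0004,0.0,0.001,0.005],
  [0,0,0,0.0004,0.0,0.0015,0.005],
  [0,0,0,0.0004,0,0.002,0.005],
  [0,0,0,0.0004,0,0.002,0.005],
])

```text
clock: 12.32
eef_pos: [437.3, -305.7, 70.5]
tcp_rot: [-3.14, -0.001, 0.642]
contact_force: [-0.9, 7.7, 19.4]
opening: 0.137
grasp_force: 53.0
```

```bash
python3 -c "
from h import *
pol()"
```

```text
t 12.32 pos [ 437.3 -305.7   70.5] r 44.7 th 0.335 Frad(out) 1.2 Ftan(ccw) -7.6 Fz 19.4 F [-0.9  7.7 19.4] M [ 1.44  0.17 -0.01] rot [-3.14e+00 -1.00e-03  6.42e-01]
```

The plate is felt at a TCP height of about 70.7. I'll ease to about 7 N and sweep.

>>> move_arm([
  [0,0,0,0,0,-0.0012,0.005],
  [0,0,0,-0.0005,0.0007,-0.0012,0.005],
  [0,0,0,-0.001,0.0015,-0.0012,0.005],
  [0,0,0,-0.0015,0.0022,-0.0012,0.005],
  [0,0,0,-0.002,0.003,-0.0012,0.005],
  [0,0,0,-0.0024,0.0038,-0.0012,0.005],
  [0,0,0,-0.0024,0.0038,-0.0012,0.005],
])

```text
clock: 13.2
eef_pos: [437.3, -309.7, 70.7]
tcp_rot: [-3.139, -0.001, 0.642]
contact_force: [3.5, 7.3, 8.6]
opening: 0.137
grasp_force: 51.1
```

```bash
python3 -c "
from h import *
pol();arc(.46,.66,8,0.2)"
```

```text
t 13.2 pos [ 437.3 -309.7   70.7] r 44.6 th 0.425 Frad(out) -3.9 Ftan(ccw) -7.1 Fz 8.6 F [3.5 7.3 8.6] M [ 1.54 -0.45 -0.05] rot [-3.139e+00 -1.000e-03  6.420e-01]
0.485 [-0.6  1. ]
0.51 [-1.1  2. ]
0.535 [-1.6  3. ]
0.56 [-2.1  4. ]
0.585 [-2.6  5. ]
0.61 [-3.  6.]
0.635 [-3.4  7.1]
0.66 [-3.8  8.1]
```

>>> move_arm([
  [0,0,0,-0.0006,0.001,0,0.005],
  [0,0,0,-0.0011,0.002,0,0.005],
  [0,0,0,-0.0014,0.003,0,0.005],
  [0,0,0,-0.0014,0.003,0,0.005],
])

```text
clock: 13.7
eef_pos: [437.6, -312.8, 70.6]
tcp_rot: [-3.138, -0.001, 0.642]
contact_force: [0.6, 8.1, 8.6]
opening: 0.132
grasp_force: 51.0
```

```bash
python3 -c "
from h import *
pol();arc(.535,.61,3,0.)"
```

```text
t 13.7 pos [ 437.6 -312.8   70.6] r 44.6 th 0.493 Frad(out) -1.6 Ftan(ccw) -8.0 Fz 8.6 F [0.6 8.1 8.6] M [ 1.48 -0.28 -0.03] rot [-3.138e+00 -1.000e-03  6.420e-01]
0.56 [-0.5  1. ]
0.585 [-1.  2.]
0.61 [-1.5  3. ]
```

>>> move_arm([
  [0,0,0,-0.0005,0.001,0,0.005],
  [0,0,0,-0.001,0.002,0,0.005],
  [0,0,0,-0.0015,0.003,0,0.005],
  [0,0,0,-0.0015,0.003,0,0.005],
])

```text
clock: 14.2
eef_pos: [437.8, -315.8, 69.9]
tcp_rot: [-3.137, -0.0, 0.642]
contact_force: [1.7, 6.8, 1.7]
opening: 0.131
grasp_force: 50.0
```

```bash
python3 -c "
from h import *
pol();arc(.61,.685,3,0.)"
```

```text
t 14.2 pos [ 437.8 -315.8   69.9] r 44.9 th 0.56 Frad(out) -2.9 Ftan(ccw) -6.4 Fz 1.7 F [1.7 6.8 1.7] M [ 1.35 -0.42  0.01] rot [-3.137 -0.     0.642]
0.635 [-0.4  1. ]
0.66 [-0.8  2.1]
0.685 [-1.2  3.1]
```

Fz dropped from 8.6 to 1.7 and the tip sank, so the hidden hole is starting to open. I'll go on a little and down.

>>> move_arm([
  [0,0,0,-0.0002,0.0005,0.0004,0.005],
  [0,0,0,-0.0004,0.001,0.0008,0.005],
  [0,0,0,-0.0006,0.0015,0.0012,0.005],
  [0,0,0,-0.0006,0.0015,0.0012,0.005],
])

```text
clock: 14.7
eef_pos: [438.0, -317.0, 68.5]
tcp_rot: [-3.137, -0.0, 0.642]
contact_force: [2.6, 7.5, 0.1]
opening: 0.134
grasp_force: 50.0
```

```bash
python3 -c "
from h import *
pol();arc(.647,.685,2,0.)"
```

```text
t 14.7 pos [ 438.  -317.    68.5] r 44.9 th 0.589 Frad(out) -4.1 Ftan(ccw) -6.8 Fz 0.1 F [2.6 7.5 0.1] M [ 1.51 -0.41 -0.05] rot [-3.137 -0.     0.642]
0.666 [-0.3  0.8]
0.685 [-0.6  1.6]
```

>>> move_arm([
  [0,0,0,-0.0001,0.0003,0.0007,0.005],
  [0,0,0,-0.0002,0.0006,0.0014,0.005],
  [0,0,0,-0.0002,0.0008,0.0021,0.005],
  [0,0,0,-0.0002,0.0008,0.0028,0.005],
  [0,0,0,-0.0002,0.0008,0.0028,0.005],
])

```text
clock: 15.32
eef_pos: [438.3, -317.9, 65.6]
tcp_rot: [-3.137, -0.0, 0.642]
contact_force: [1.4, 6.3, -0.0]
opening: 0.135
grasp_force: 49.8
```

```bash
python3 -c "
from h import *
pol()"
```

```text
t 15.32 pos [ 438.3 -317.9   65.6] r 44.9 th 0.61 Frad(out) -2.8 Ftan(ccw) -5.8 Fz -0.0 F [ 1.4  6.3 -0. ] M [ 1.38 -0.42 -0.01] rot [-3.137 -0.     0.642]
```

>>> move_arm([
  [0,0,0,0,0,0.001,0.005],
  [0,0,0,0,0,0.002,0.005],
  [0,0,0,0,0,0.003,0.005],
  [0,0,0,0,0,0.004,0.005],
  [0,0,0,0,0,0.005,0.005],
  [0,0,0,0,0,0.005,0.005],
])

```text
clock: 16.08
eef_pos: [438.3, -318.0, 60.7]
tcp_rot: [-3.137, -0.0, 0.642]
contact_force: [1.7, 5.8, -0.8]
opening: 0.133
grasp_force: 49.7
```

```bash
python3 -c "
from h import *
pol()"
```

```text
t 16.07 pos [ 438.3 -318.    60.7] r 44.9 th 0.611 Frad(out) -3.0 Ftan(ccw) -5.3 Fz -0.8 F [ 1.7  5.8 -0.8] M [ 1.24 -0.33 -0.02] rot [-3.137 -0.     0.642]
```

>>> move_arm([
  [0,0,0,0,0,0.001,0.005],
  [0,0,0,0,0,0.002,0.005],
  [0,0,0,0,0,0.003,0.005],
  [0,0,0,0,0,0.004,0.005],
  [0,0,0,0,0,0.005,0.005],
  [0,0,0,0,0,0.006,0.005],
  [0,0,0,0,0,0.006,0.005],
])

```text
clock: 16.95
eef_pos: [438.3, -318.0, 54.9]
tcp_rot: [-3.137, -0.0, 0.642]
contact_force: [1.5, 7.3, 2.6]
opening: 0.137
grasp_force: 50.2
```

```bash
python3 -c "
from h import *
pol()"
```

```text
t 16.95 pos [ 438.3 -318.    54.9] r 44.8 th 0.612 Frad(out) -3.2 Ftan(ccw) -6.8 Fz 2.6 F [1.5 7.3 2.6] M [ 1.26 -0.22 -0.01] rot [-3.137 -0.     0.642]
```

>>> move_arm([
  [0,0,0,0,0,0.0005,0.005],
  [0,0,0,0,0,0.001,0.005],
  [0,0,0,0,0,0.001,0.005],
])

```text
clock: 17.32
eef_pos: [438.6, -318.4, 54.8]
tcp_rot: [-3.138, -0.0, 0.642]
contact_force: [-1.7, 7.0, 12.0]
opening: 0.136
grasp_force: 51.8
```

```bash
python3 -c "
from h import *
pol();arc(.665,.625,2,0)"
```

```text
t 17.32 pos [ 438.6 -318.4   54.8] r 44.6 th 0.623 Frad(out) -0.0 Ftan(ccw) -7.2 Fz 12.0 F [-1.7  7.  12. ] M [ 1.28  0.21 -0.07] rot [-3.138 -0.     0.642]
0.645 [ 0.3 -0.8]
0.625 [ 0.7 -1.7]
```

Fully home: the collar bears at 12 N, at the expected height. I'll relax sideways and then release.

>>> move_arm([
  [0,0,0,0.0002,-0.0006,-0.0004,0.005],
  [0,0,0,0.0004,-0.0011,-0.0006,0.005],
  [0,0,0,0.0004,-0.0011,-0.0006,0.005],
])

```text
clock: 17.7
eef_pos: [438.4, -317.9, 54.8]
tcp_rot: [-3.139, 0.0, 0.643]
contact_force: [0.1, 5.9, 5.6]
opening: 0.136
grasp_force: 50.7
```

```bash
python3 -c "
from h import *
pol()"
```

```text
t 17.7 pos [ 438.4 -317.9   54.8] r 44.7 th 0.609 Frad(out) -1.5 Ftan(ccw) -5.7 Fz 5.6 F [0.1 5.9 5.6] M [ 1.08  0.03 -0.03] rot [-3.139  0.     0.643]
```

>>> move_arm([
  [0,0,0,0.0002,-0.0006,0,0.005],
  [0,0,0,0.0004,-0.0012,0,0.005],
  [0,0,0,0.0005,-0.0015,0,0.005],
  [0,0,0,0.0005,-0.0015,0,0.005],
])

```text
clock: 18.2
eef_pos: [438.5, -317.5, 54.9]
tcp_rot: [-3.142, 0.0, 0.643]
contact_force: [-0.5, 1.1, 0.4]
opening: 0.132
grasp_force: 49.9
```

```bash
python3 -c "
from h import *
pol()"
```

```text
t 18.2 pos [ 438.5 -317.5   54.9] r 44.5 th 0.602 Frad(out) 0.2 Ftan(ccw) -1.1 Fz 0.4 F [-0.5  1.1  0.4] M [0.13 0.14 0.01] rot [-3.142  0.     0.643]
```

The plate now carries the load, so I'll open.

>>> move_arm([
  [0,0,0,0,0,0,0.014],
  [0,0,0,0,0,0,0.02],
  [0,0,0,0,0,0,0.035],
  [0,0,0,0,0,0,0.035],
  [0,0,0,0,0,-0.01,0.035],
  [0,0,0,0,0,-0.04,0.035],
  [0,0,0,0,0,-0.09,0.035],
  [0,0,0,0,0,-0.14,0.035],
])

```text
clock: 19.2
eef_pos: [438.5, -317.3, 197.0]
tcp_rot: [3.142, 0.0, 0.643]
contact_force: [1.1, -1.4, -0.2]
opening: 0.41
grasp_force: 0.0
```

>>> move_arm([
  [0,0,0,-0.04,-0.03,0,0.035],
  [0,0,0,-0.08,-0.06,-0.03,0.035],
  [0,0,0,-0.12,-0.09,-0.06,0.035],
  [0,0,0,-0.12,-0.12,-0.1,0.035],
  [0,0,0,-0.12,-0.15,-0.1,0.035],
  [0,0,0,-0.12,-0.18,-0.1,0.035],
  [0,0,0,-0.12,-0.2,-0.1,0.035],
  [0,0,0,-0.12,-0.2,-0.1,0.035],
])

```text
clock: 20.2
eef_pos: [222.2, -228.6, 295.6]
tcp_rot: [3.14, -0.0, 0.643]
contact_force: [0.1, -0.5, 0.2]
opening: 0.413
grasp_force: 0.0
```

```bash
python3 - <<'E'
from h import *
pol()
p,d=save('side','s9');q,e=save('top','t9')
D=np.median([grab_frame('side')[1] for _ in range(4)],0)
uv=np.stack(np.meshgrid(range(326,352),range(138,172)),-1).reshape(-1,2);P=bydepth('side',uv,D[uv[:,1],uv[:,0]])
k=(P[:,2]>74)&(P[:,2]<100)&(abs(P[:,0]-438)<30);print('tab top pts',k.sum(),P[k].mean(0) if k.any() else '',uv[k].mean(0) if k.any() else '')
c=lambda im,x,y:cv2.resize(im[y:y+80,x:x+80,::-1],None,fx=5,fy=5,interpolation=cv2.INTER_CUBIC)
cv2.imwrite('pics/s9c.png',np.hstack([c(p,290,120),c(q,340,160)]))
E
```

```text
t 20.2 pos [ 222.2 -228.6  295.6] r 271.4 th 0.08 Frad(out) -0.3 Ftan(ccw) 0.4 Fz 0.2 F [ 0.1 -0.5  0.2] M [-0.01 -0.02 -0.02] rot [ 3.14  -0.     0.643]
tab top pts 36 [ 434.34630849 -310.10148038   84.25578064] [339.  148.5]
```

View pics/s9c.png

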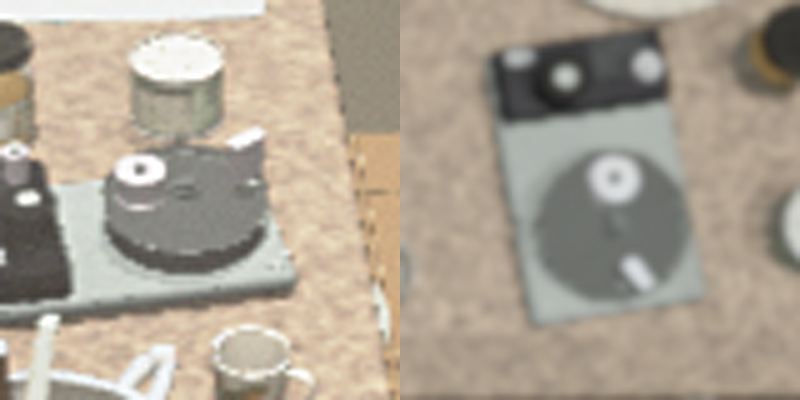

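The side crop shows the pin standing at (245,160) in the wheel. The top crop shows the roller turned to (613,178) and the tab at (638,272), so the wheel holds its turn with the gripper clear. I'll hand it in.

```bash
python3 -c "
from rig import order
print(order.sign_off())"
```

```text
the job is handed in; nothing more can be done
None
```

I handed in the job at about 20 s with the wheel turned back roughly 0.6 rad and the pin pressed home in the hidden plate hole, standing by itself; the pin force read no higher than about 20 N, and no verdict came back.

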